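# Clamp a sample pot in the bench shaker

## Task

Load the filled sample pot from the left of the balance into the bench shaker on the right: stand it upright on the shaker's platform and slide it all the way back, home against both back posts under the screw. Then wind the clamp screw down clockwise by its crank until its foot meets the lid, snug it finger-tight so that the pot is firmly held but the plastic is not crushed, and let go. Leave the other things on the bench alone.

Things in the scene. Friction and masses are not known exactly. Their poses are not given: they have to be found in the camera images.
- pot: The filled sample pot to be clamped: white plastic, red ribbed screw lid, 0.2 kg, 63 high; lid 68 in diameter over the top 15 mm, body tapering from 62 under the lid to 56 at the foot. Origin at the centre of its underside, z up. It is the only such pot left of the balance (two more at the back by the electrode arm are not wanted).
- shaker: Bench shaker, fixed, at the right: white housing 235 x 150, platform with black rubber mat 50 above the bench, grey column at the back with an overhanging arm that carries the vertical clamp screw. Origin on the screw axis at bench level; x points from the open front to the column, z up. Platform x -132 to +87, y +-67. The arm's boss, 34 in diameter round the axis, spans heights 153 to 184.
- set_down (a point): Point on the platform mat 88 mm in front of the screw axis, 50 above the bench: the pot can be set down here clear of arm and crank, then slid back 88 mm. Axes as the shaker's. A gripper leaning back 25 to 45 degrees stays clear of arm and crank when it pushes the pot home; pushing low on the pot keeps it from tipping.
- seat (a point): Point on the platform mat, on the screw axis, 50 above the bench: the centre of the pot's underside comes to stand here when the pot is home against both back posts. Axes as the shaker's.
- post_l (a point): Top of the left back post: rubber-sleeved, 16 in diameter, 56 tall, at x = 34, y = +24 from the screw axis. The pot's lid meets it.
- post_r (a point): Top of the right back post, the same at x = 34, y = -24. A pot that touches both posts with its lid is centred on the screw axis; the posts are fixed and hard.
- crank: Clamp screw with crank, one turning steel part, with a rubber-faced foot (30 in diameter) that touches the lid. Origin on the axis at the spindle's lower end, z up; x points along the crank arm. The foot is adjustable and locked: its face lies 0 to 5 mm below the origin, differently each time. Clockwise from above lowers it 10 mm a turn. The origin starts 12 to 20 mm above the lid of a pot that is home.
- crank_end (a point): Top of the crank arm's end, 92.5 above the crank's origin, 30 from the axis. Push along the circle needed on the knob: 2 to 5 N while the foot is free; once it bears on the lid this climbs steadily, to a snug 12 to 16 N within about a tenth of a turn; twice that crushes the pot. The screw stays where it is left. Feel while turning slowly: after a quick stop the push reads too low.
- knob: The crank's black upright handle, 19 in diameter, 48 tall, free to spin on its pin, 30 from the screw axis; gripped near its top from above it can be carried round the whole circle without turning the gripper, sinking 10 mm a turn. Origin at the centre of its foot, 93.5 above the crank's origin.
- amber_bottle: Small brown bottle with a black cap, 53 in diameter, 109 high, standing among the things left of the balance; to be left alone. Origin at the centre of its underside.
- beaker: Glass beaker 53 in diameter, 68 high, standing among the things left of the balance; to be left alone. Origin at the centre of its underside.
- red_cap_bottle: Small white bottle with a red cap, 58 in diameter, 119 high, standing among the things left of the balance; to be left alone. Origin at the centre of its underside.
- electrode_arm: White jointed arm of the pH electrode, fixed, to be kept clear of: foot at the back, right of the balance (origin, 0.62 ahead of the robot's base); it reaches about 150 mm forward of its foot over the bench at heights of 150 to 450 mm, between pot and shaker. Carry the pot round its near side, within 0.38 m of the robot's base axis.
Mind the look-alikes: they are no part of the job. Leave any blue or purple look-alike of the pot alone.

How it is judged:
By the outcome, as a careful person would: the job done as asked, in the order asked, and still so for the second after the job is handed in, with the robot touching nothing.
It also fails if it takes over 72 s, if anything falls off the work surface, if the arm or the gripper's body presses on something with over 40 N, if the wrist force passes 120 N, or if a joint passes its speed limit or range.

## Robot

A 6-joint arm with a two-finger parallel gripper is mounted at the origin on a cart in front of the work surface, level with it; the furniture and walls round the work are solid. World frame = base frame: x ahead of the robot, y to its left, z up, the work surface at z = 0. Lengths are in mm, angles in rad, forces in N, time in s.
With the tool pointing down it reaches from about 400 to 925 mm from the base axis. Payload 12.5 kg.
Tool frame: the origin (TCP) lies at the very end of the fingers, on their centre line; the grasp point (between the pads) lies 19 mm behind it; z points along the fingers, y is the line along which they close (so a half turn about z gives the same grasp; the last joint's range is limited). The gripper opens to 95 mm and grips with 3 to 60 N. Pads are 20 mm wide; open, the fingers measure 119 mm over their backs; the gripper's body (75 mm by 180 mm) begins 59 mm behind the grasp point.
Start: joints at [0.997, 0.491, 1.559, -0, 1.092, -0.106], TCP at [281.815, 557.878, 214.661] pointing down, gripper open.
Joint ranges: [-3.1, 3.1], [-0.84, 2.19], [0.05, 2.79], [-1.13, 4.28], [0.06, 2.93], [-2.69, 2.69]. Speed limits (rad/s): [2.22, 2.22, 2.79, 3.14, 3.14, 3.14].

## Interface

Orientations are given as [roll, pitch, yaw] about the fixed x, y, z axes, in that order (R = Rz(yaw) Ry(pitch) Rx(roll)).
In Python, from cell import state, imaging, env, spot_in, mark_of gives the robot as it stands. The module is installed in compiled form; this text tells all that it offers.
- The arm moves only by the tool step_arm, never from a script. Its argument "increments" is a list of rows, each an object with "slide": the shift along the tool's x, y, z in m, a list of three; "roll": the turn about the tool's z in rad. A call has 1 to 5 rows; each row is the pose to reach, as a shift and turn from the pose commanded when the call began, along the tool's axes at that moment; what a row does not reach only later rows make up. A row lasts 1/8 s, in which the tool goes at most 62.5 mm and 10.7 degrees, less where a joint would pass 70% of its speed; a pose out of reach is approached as far as the arm can. A call with a gripper value outside its range is refused whole. "fingers" is the opening, from 0 (shut) to 1 (fully open), set as the call begins (left out, the last holds). The fingers move at their own pace and stop on an object; the grip force is fixed at half the most. Time passes only in rows, so rows that repeat a pose let the fingers close. It gives the time, the measured TCP pose, the force, the opening and the grip force at its end, in the units of the state.
- state(): the state, without advancing time (a new reading comes with each control period).
- imaging.read_camera(name): name is "scene" or "top" or "wrist"; returns a dict with "color" (480x640x3 uint8, red, green, blue), "z_map" (480x640 float32, mm along the optical axis (not along the pixel's ray), 0 where there is no reading), "intrinsics" (3x3 intrinsics, pixels), "camera_from_world" (4x4, takes a point from world to camera coordinates). Camera axes: x right, y up, looking along -z (the intrinsics and any distortion apply to the point x, -y, -z); pixel columns grow to the right and rows downward; lengths in mm; the calibration is good to about 2 mm. A picture is of the moment at which its call begins.
- env.job_done(): hands the job in; it is judged then, once.
Trained networks look in the newest picture that a camera, given by its name, has taken for a name from the list of things; names that differ only in an ending like _2 or _b are one class to them, and where a whole thing is asked for, a point or a joint stands for the part that bears it (a point fixed in the world has none). Each returns a list of dicts, best first, with "confidence" (0 to 1); they miss things now and then, are a little off and sometimes report something else, mostly with a low value. They report only what shows in the picture. A call takes as long as a camera call. They do not tell look-alikes from the thing itself.
- spot_in(camera, target): "bbox" ([left, top, right, bottom] in pixels, round what is visible of it).
- mark_of(camera, target): "uv" ([column, row] in pixels: a listed point, or the origin of a listed thing).
The state is a dict: "t": time; "joints": joint angles; "qvel": joint speeds; "tau": joint torques, N m; "eef_pos": TCP position; "tcp_rot": TCP orientation; "ft_force": force on the tool from outside, world axes, zero at the start; "moment": the same for the moment, N m; "opening": opening from 0.0 (shut) to 1.0 (fully open); "grip_force": force on a finger pad.
Only numpy, scipy, OpenCV 4.12 (cv2) and the standard library are available. Lean on these libraries where they do the work, as an engineer would, in place of code of your own. Each camera call takes 0.05 s, during which the arm holds its last target. There are 200 camera calls.

## Working session

There is one attempt and no reset: what is moved stays moved. The work goes in short steps, Python scripts to look and compute and a tool call to move; the robot and the scene stay as the last step left them, time stands still between calls to the robot, and variables do not carry over. Pictures are saved under pics/ and viewed, at most 10 in all, crops included, and the job is handed in when it is done.

Besides the shell and the picture viewer there is one more tool, called after ">>>" as name([rows], argument=value, ...), one row to a line, values as JSON. step_arm: Moves the arm, as the interface text tells. Its arguments: {"type":"object","properties":{"increments":{"type":"array"},"fingers":{"type":"number"}},"required":["increments"]}

```bash
mkdir -p pics; cat > h.py <<'E'
import numpy as np, cv2
from cell import state, imaging, env, spot_in, mark_of
from scipy.spatial.transform import Rotation as R
def cam(n,save=None):
    d=imaging.read_camera(n)
    if save: cv2.imwrite('pics/'+save,d['color'][:,:,::-1])
    return d
def world(d,u,v,depth=None,z=None):
    K=d['intrinsics'];T=np.linalg.inv(d['camera_from_world'])
    r=np.array([(u-K[0,2])/K[0,0],-(v-K[1,2])/K[1,1],-1.])
    o=T[:3,3];w=T[:3,:3]@r
    if z is not None: return o+w*(z-o[2])/w[2]
    if depth is None: depth=np.median([x for x in d['z_map'][int(v)-2:int(v)+3,int(u)-2:int(u)+3].ravel() if x>0] or [0])
    return o+w*depth
def pix(d,p):
    c=d['camera_from_world']@np.append(p,1);K=d['intrinsics']
    return K[0,0]*c[0]/-c[2]+K[0,2],K[1,1]*-c[1]/-c[2]+K[1,2]
def cloud(d):
    K=d['intrinsics'];T=np.linalg.inv(d['camera_from_world'])
    v,u=np.mgrid[:480,:640];z=d['z_map']
    P=np.stack([(u-K[0,2])/K[0,0]*z,-(v-K[1,2])/K[1,1]*z,-z],-1)
    W=P@T[:3,:3].T+T[:3,3];W[z<=0]=np.nan;return W
E
python3 - <<'E'
from h import *
np.set_printoptions(precision=1,suppress=True)
s=state();print(s)
for n in('scene','top'):
    d=cam(n,n+'1.png');T=np.linalg.inv(d['camera_from_world']);print(n,T[:3,3])
    for t in('pot','shaker','set_down','seat','post_l','post_r','crank','crank_end','knob','amber_bottle','beaker','red_cap_bottle','electrode_arm'):
        for m in mark_of(n,t)[:3]:
            print(t,m['confidence'],np.round(m['uv']),world(d,*m['uv']))
im=np.vstack([cv2.imread('pics/scene1.png'),cv2.imread('pics/top1.png')])
E
```

```text
{'t': 0.0, 'joints': array([ 1. ,  0.5,  1.6,  0. ,  1.1, -0.1]), 'qvel': array([ 0., -0.,  0., -0.,  0.,  0.]), 'tau': array([ -0. , -61.3, -25.8,   0.1,   0. ,  -0. ]), 'eef_pos': array([281.6, 557.7, 214.1]), 'tcp_rot': array([-3.1, -0. ,  2.7]), 'ft_force': array([-0.2, -0.2,  0.2]), 'moment': array([-0., -0., -0.]), 'grip_force': 0.0, 'opening': 1.0022068777019502}
scene [ 110.9 -697.6  990.9]
pot 0.97 [282. 210.] [578.7 210.   35. ]
pot 0.85 [311. 200.] [679.3 208.7  27. ]
pot 0.75 [312. 232.] [605.7  85.7  33.3]
shaker 0.62 [381. 369.] [ 497.7 -356.7   48.3]
set_down 0.9 [346. 360.] [ 448.3 -297.2   49.7]
seat 0.59 [388. 360.] [ 522.6 -348.5   51.5]
post_l 0.88 [401. 335.] [ 527.  -365.4  171.8]
post_l 0.72 [404. 358.] [ 530.1 -382.7  106.1]
post_l 0.39 [270. 192.] [593.9 312.1  26.7]
post_r 0.88 [401. 335.] [ 527.  -365.4  171.8]
post_r 0.72 [404. 358.] [ 530.1 -382.7  106.1]
post_r 0.39 [270. 192.] [593.9 312.1  26.7]
crank 0.76 [388. 338.] [ 504.7 -352.5  161.9]
crank 0.62 [407. 356.] [ 536.9 -383.9  107.9]
crank 0.61 [384. 305.] [ 507.4 -324.6  242.6]
crank_end 0.77 [383. 
[... 575 characters left out ...]
 251.] [ 521.8 -345.6  226. ]
post_l 0.67 [194. 220.] [598.1 313.5  83.7]
post_r 0.83 [447. 237.] [ 563.  -344.4  102.9]
post_r 0.74 [462. 251.] [ 521.8 -345.6  226. ]
post_r 0.67 [194. 220.] [598.1 313.5  83.7]
crank 0.62 [452. 257.] [ 506.3 -312.7  263.4]
crank 0.43 [227. 234.] [565.1 229.   63.3]
crank_end 0.44 [453. 255.] [ 509.2 -314.6  269.6]
knob 0.4 [449. 254.] [ 515.4 -323.5  200.7]
amber_bottle 0.57 [249. 276.] [453.9 164.6  88.7]
amber_bottle 0.35 [452. 261.] [ 498.2 -316.7  245.7]
amber_bottle 0.23 [438. 258.] [ 509.8 -333.4   49.8]
beaker 0.61 [195. 280.] [439.9 326.8   1. ]
red_cap_bottle 0.92 [194. 220.] [600.8 312.5  83.9]
red_cap_bottle 0.4 [451. 259.] [ 500.6 -313.8  254.4]
```

View pics/scene1.png

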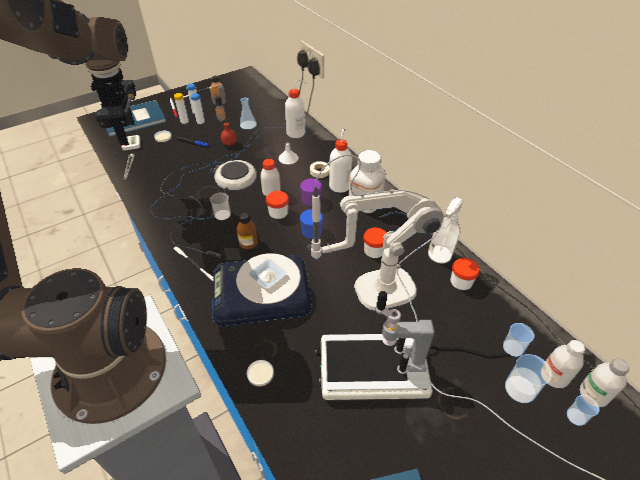

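View pics/top1.png

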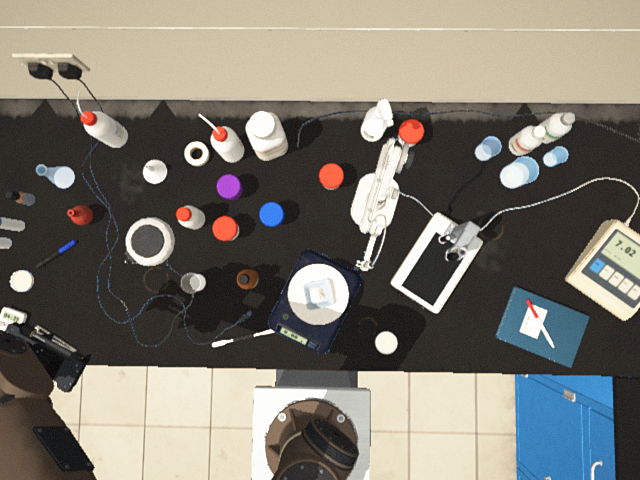

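Scene view: the wanted pot has its red lid at (277,205), top view (226,228). The shaker is at (375,365), top view (437,262). The blue and purple look-alikes are behind and beside the pot. Next I'll refine from the depth data.

```bash
python3 - <<'E'
from h import *
np.set_printoptions(precision=1,suppress=True)
def circ(p):
    A=np.c_[2*p[:,:2],np.ones(len(p))];x=np.linalg.lstsq(A,(p[:,:2]**2).sum(1),rcond=None)[0]
    return x[:2],np.sqrt(x[2]+x[0]**2+x[1]**2)
for n in('top','scene'):
    d=cam(n);W=cloud(d);X,Y,Z=W[...,0],W[...,1],W[...,2]
    c=d['color'].astype(int);red=(c[...,0]>130)&(c[...,1]<90)&(c[...,2]<90)
    m=red&(abs(Z-62)<5)&(np.hypot(X-572,Y-228)<60)
    (cx,cy),r=cv2.minEnclosingCircle(W[m][:,:2].astype(np.float32));print(n,'lid',m.sum(),cx,cy,r,np.median(Z[m]))
    m=(abs(Z-49)<6)&(np.hypot(X-490,Y-330)<1e9)&(X>350)&(X<650)&(Y<-200)&(Y>-460)
    k=cv2.minAreaRect(W[m][:,:2].astype(np.float32));print('plat',m.sum(),k,np.median(Z[m]))
    for lo,hi in((95,112),(145,190),(190,215),(215,245),(245,300)):
        m=(Z>lo)&(Z<hi)&(X>440)&(X<620)&(Y<-260)&(Y>-450);p=W[m]
        if len(p)>3: print(lo,hi,len(p),p.min(0),p.max(0),np.median(p,0))
    q=(Z>225)&(X>440)&(X<580)&(Y<-270)&(Y>-420)
    g=c.sum(-1)
    print('knob dark',W[q&(g<150)][:, :].mean(0) if (q&(g<150)).any() else 0,(q&(g<150)).sum())
    for nm,x,y in (('redcap',600,310),('purple',680,225),('blue',605,110)):
        m=(Z>30)&(np.hypot(X-x,Y-y)<45);print(nm,m.sum(),np.median(W[m],0),W[m].min(0),W[m].max(0))
for n,z in(('scene1.png',(360,280,450,410)),('top1.png',(380,200,490,320))):
    pass
a=cv2.resize(cv2.imread('pics/scene1.png')[270:420,310:450],None,fx=3.5,fy=3.5,interpolation=2)
b=cv2.resize(cv2.imread('pics/top1.png')[205:325,385:490],None,fx=2.8,fy=2.8,interpolation=2)
o=np.zeros((525,490+294,3),np.uint8);o[:,:490]=a;o[:336,490:]=b;cv2.imwrite('pics/z1.png',o)
E
```

```text
top lid 47 580.5693969726562 237.8063507080078 33.00840759277344 60.49028249625144
plat 3366 ((499.1310729980469, -332.12884521484375), (142.64178466796875, 224.3722686767578), 57.49301528930664) 49.47809235527416
95 112 56 [ 532.3 -389.8   95.7] [ 596.1 -336.8  112. ] [ 563.9 -347.2  106.1]
145 190 459 [ 501.8 -402.9  145.2] [ 594.7 -329.3  189.1] [ 559.7 -368.5  180.9]
215 245 123 [ 497.9 -358.4  215.1] [ 530.6 -309.1  244.6] [ 516.4 -342.   225.9]
245 300 70 [ 499.  -326.1  245.6] [ 515.2 -309.   274.2] [ 506.8 -314.3  266.4]
knob dark [ 507.1 -314.1  261.4] 69
redcap 456 [605.7 322.2  88.4] [582.1 266.3  30. ] [638.6 353.6 124.6]
purple 477 [692.5 228.1  61.2] [661.3 197.4  30.4] [724.1 262.2  69.9]
blue 471 [618.4 111.1  61.6] [587.5  79.4  43. ] [649.8 146.5  71. ]
scene lid 262 580.1100463867188 237.80931091308594 34.09473419189453 63.089717856306606
plat 4552 ((498.08642578125, -332.7400207519531), (138.53176879882812, 226.7595672607422), 55.82557678222656) 50.172648173711195
95 112 157 [ 526.3 -400.    95.2] [ 579.6 -339.   112. ] [ 557.7 -383.7  104.7]
145 190 903 [ 500.8 -401.1  145.2] [ 593.8 -327.   189. ] [ 548.5 -368.2  181.1]
190 215 40 [ 500.2 -355.5  190.5] [ 522.9 -319.2  214.9] [ 512.4 -347.6  205.2]
215 245 259 [ 497.6 -355.2  215.4] [ 530.8 -308.7  244.9] [ 510.1 -335.6  226. ]
245 300 118 [ 497.3 -324.9  245.7] [ 515.4 -308.5  273.1] [ 503.2 -319.6  264.4]
knob dark [ 503.6 -320.1  254.6] 142
redcap 492 [602.  321.2  79.1] [578.7 267.4  30.1] [638.2 352.3 126.4]
purple 297 [683.  226.7  62.4] [660.3 200.3  30.5] [724.6 266.   67.4]
blue 286 [605.7 109.8  61.7] [586.1  83.4  30.4] [649.1 148.6  68.5]
```

View pics/z1.png

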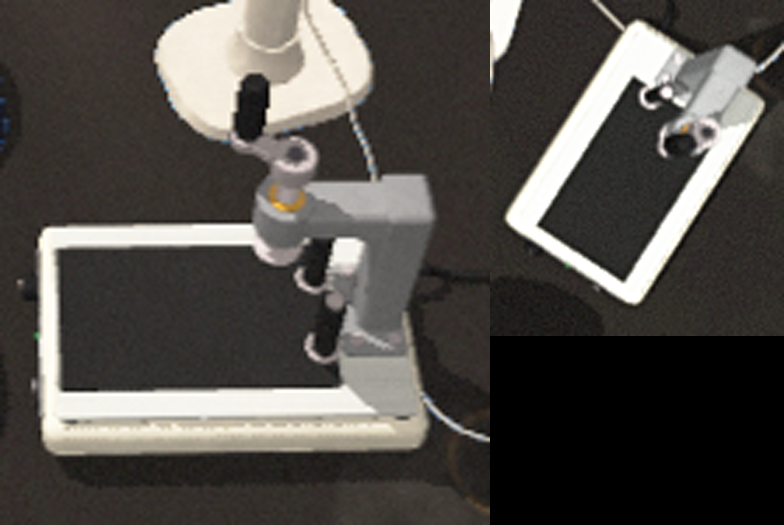

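The crops show the crank knob at front-left of the boss, with the posts behind it. I have pot (580,238) and screw axis (517,-345), with shaker yaw about -33.5°. Next I'll compute the approach and check the electrode arm's extent.

```bash
cat >> h.py <<'E'
def go(*wps,s=None):
    """wps: (x,y,z,yawdeg) world, print rows; each relative to current pose"""
    s=s or state();Rm=R.from_euler('xyz',s['tcp_rot']).as_matrix();p=s['eef_pos']
    yaw=np.degrees(np.arctan2(Rm[1,0],Rm[0,0]));print('t',round(s['t'],2),'pos',np.round(p,1),'rot',np.round(np.degrees(s['tcp_rot']),1),'j',np.round(s['joints'],2),'f',np.round(s['ft_force'],1),'open',round(s['opening'],3))
    for w in wps:
        dl=Rm.T@(np.array(w[:3])-p);dy=0 if len(w)<4 else (w[3]-yaw+180)%360-180
        print(w,'->',np.round(dl/1000,4).tolist(),'roll',round(-np.radians(dy),3),'rows',np.ceil(max(np.linalg.norm(dl)/62.5,abs(dy)/10.7)))
E
python3 - <<'E'
from h import *
np.set_printoptions(precision=0,suppress=True)
go((580,238,190,70.7),(580,238,33,70.7))
for n in('scene','top'):
    W=cloud(cam(n)).reshape(-1,3)
    W=W[(W[:,0]>330)&(W[:,0]<700)&(W[:,1]>-270)&(W[:,1]<130)&(W[:,2]>75)&(W[:,2]<500)]
    r=np.hypot(W[:,0],W[:,1]);print(n,len(W),W.min(0),W.max(0))
    for i in np.argsort(r)[::max(1,len(r)//12)][:6]: print(r[i],W[i])
E
```

```text
t 1.5 pos [282. 558. 215.] rot [180.   0. 153.] j [ 1.  0.  2. -0.  1. -0.] f [-0.  0.  1.] open 0.997
(580, 238, 190, 70.7) -> [-0.4104, -0.1511, 0.0247] roll 1.44 rows 8.0
(580, 238, 33, 70.7) -> [-0.4104, -0.1511, 0.1817] roll 1.44 rows 8.0
scene 3925 [ 331. -204.   75.] [700.  61. 469.]
331.86041526894917 [331. -18.  75.]
422.78853584739153 [423.   2.  77.]
493.2646644260487 [ 479. -117.  254.]
501.7623512257239 [ 487. -122.  432.]
563.5697850496983 [ 552. -115.  311.]
575.3801930968386 [ 556. -148.  273.]
top 2221 [ 334. -205.   75.] [700.  54. 469.]
334.0683205070356 [334. -12.  77.]
398.36442038103075 [398.  18.  83.]
419.86576224222654 [417. -47.  87.]
445.5016586734188 [445. -21.  84.]
514.1915821812339 [ 497. -131.  227.]
564.758233271282 [ 554. -112.  317.]
```

>>> step_arm([
  {"slide": [-0.41, -0.151, 0.025], "roll": 1.44},
  {"slide": [-0.41, -0.151, 0.025], "roll": 1.44},
  {"slide": [-0.41, -0.151, 0.025], "roll": 1.44},
  {"slide": [-0.41, -0.151, 0.025], "roll": 1.44},
  {"slide": [-0.41, -0.151, 0.025], "roll": 1.44},
], fingers=1.0)

```text
t: 2.22
eef_pos: [495.8, 328.0, 196.9]
tcp_rot: [3.141, -0.0, 1.73]
ft_force: [1.0, 0.6, 0.2]
opening: 0.997
grip_force: 0.0
```

```bash
python3 -c "
from h import *
go((580,238,170,70.7),(580,238,33,70.7))"
```

```text
t 2.23 pos [495.8 328.  196.9] rot [180.   -0.   99.1] j [0.47 0.47 1.66 0.   1.02 0.31] f [1.  0.6 0.2] open 0.997
(580, 238, 170, 70.7) -> [-0.1023, 0.0689, 0.0269] roll 0.496 rows 3.0
(580, 238, 33, 70.7) -> [-0.1023, 0.0688, 0.1639] roll 0.496 rows 4.0
```

>>> step_arm([
  {"slide": [-0.102, 0.069, 0.0], "roll": 0.496},
  {"slide": [-0.102, 0.069, 0.0], "roll": 0.496},
  {"slide": [-0.102, 0.069, 0.01], "roll": 0.496},
  {"slide": [-0.102, 0.069, 0.01], "roll": 0.496},
])

```text
t: 2.72
eef_pos: [579.3, 239.8, 186.1]
tcp_rot: [-3.14, 0.001, 1.24]
ft_force: [-0.7, -0.3, 0.7]
opening: 0.999
grip_force: 0.0
```

```bash
python3 - <<'E'
from h import *
np.set_printoptions(precision=1,suppress=True)
d=cam('wrist','w1.png');W=cloud(d);X,Y,Z=W[...,0],W[...,1],W[...,2]
c=d['color'].astype(int);red=(c[...,0]>110)&(c[...,1]<90)&(c[...,2]<90)
m=red&(abs(Z-62)<6)&(np.hypot(X-580,Y-238)<60)
print(m.sum(),cv2.minEnclosingCircle(W[m][:,:2].astype(np.float32)),np.median(Z[m]))
go((580,238,33,70.7))
E
```

```text
648 ((581.5174560546875, 241.21157836914062), 33.26765060424805) 62.58815667408928
t 2.77 pos [579.1 240.4 186.6] rot [-180.     0.    71.2] j [0.3 0.5 1.6 0.  1.  0.6] f [0.1 0.2 0.3] open 1.002
(580, 238, 33, 70.7) -> [-0.0019, 0.0017, 0.1536] roll 0.009 rows 3.0
```

View pics/w1.png

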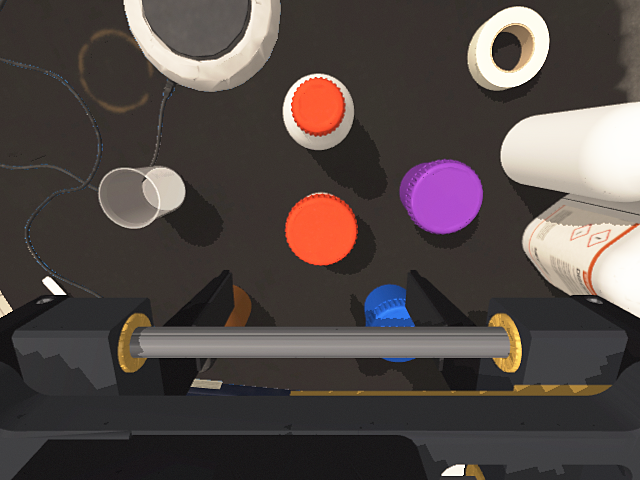

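The wrist view shows the red pot lid at (320,230), centred between the fingers, with the neighbouring bottle clear at (318,105). I'll descend and grip.

>>> step_arm([
  {"slide": [0.001, 0.001, 0.06], "roll": 0},
  {"slide": [0.001, 0.001, 0.115], "roll": 0},
  {"slide": [0.001, 0.001, 0.148], "roll": 0},
  {"slide": [0.001, 0.001, 0.152], "roll": 0},
  {"slide": [0.001, 0.001, 0.152], "roll": 0},
])

```text
t: 3.4
eef_pos: [581.0, 241.7, 36.1]
tcp_rot: [3.14, -0.001, 1.242]
ft_force: [0.1, 0.7, 0.1]
opening: 1.005
grip_force: 0.0
```

>>> step_arm([
  {"slide": [0, 0, 0], "roll": 0},
  {"slide": [0, 0, 0], "roll": 0},
  {"slide": [0, 0, 0], "roll": 0},
  {"slide": [0, 0, 0], "roll": 0},
], fingers=0.6)

```text
t: 3.9
eef_pos: [580.9, 241.1, 35.3]
tcp_rot: [3.141, -0.001, 1.24]
ft_force: [0.7, 0.1, 4.3]
opening: 0.705
grip_force: 30.0
```

>>> step_arm([
  {"slide": [0, 0, -0.04], "roll": 0},
  {"slide": [0, 0, -0.1], "roll": 0},
  {"slide": [0, 0, -0.14], "roll": 0},
])

```text
t: 4.28
eef_pos: [580.8, 241.0, 177.1]
tcp_rot: [3.14, -0.001, 1.24]
ft_force: [0.1, 0.2, -2.8]
opening: 0.71
grip_force: 30.0
```

```bash
python3 -c "
from h import *
go((480,190,175,60),(375,145,175,20),(405,-5,175,0))"
```

```text
t 4.28 pos [580.8 241.  177.1] rot [179.9  -0.   71.1] j [0.29 0.53 1.59 0.   1.01 0.62] f [ 0.1  0.2 -2.8] open 0.71
(480, 190, 175, 60) -> [-0.081, -0.0788, 0.002] roll 0.193 rows 2.0
(375, 145, 175, 20) -> [-0.1576, -0.1635, 0.0018] roll 0.891 rows 5.0
(405, -5, 175, 0) -> [-0.2898, -0.0864, 0.0018] roll 1.24 rows 7.0
```

>>> step_arm([
  {"slide": [-0.05, -0.03, 0], "roll": 0.18},
  {"slide": [-0.095, -0.07, 0], "roll": 0.36},
  {"slide": [-0.135, -0.115, 0], "roll": 0.54},
  {"slide": [-0.158, -0.163, 0], "roll": 0.72},
  {"slide": [-0.2, -0.14, 0], "roll": 0.9},
])

```text
t: 4.9
eef_pos: [379.8, 98.1, 174.9]
tcp_rot: [-3.141, 0.001, 0.339]
ft_force: [1.8, -0.3, -2.0]
opening: 0.708
grip_force: 30.0
```

```bash
python3 -c "
from h import *
go((405,-5,175,0),(395,-95,175,-15),(380,-170,175,-25),(444,-296,175,-33.5))"
```

```text
t 4.9 pos [379.8  98.1 174.9] rot [-1.80e+02  1.00e-01  1.94e+01] j [0.08 0.22 2.14 0.   0.78 1.32] f [ 1.8 -0.3 -2. ] open 0.708
(405, -5, 175, 0) -> [-0.0105, 0.1057, -0.0001] roll 0.339 rows 2.0
(395, -95, 175, -15) -> [-0.0499, 0.1872, -0.0001] roll 0.601 rows 4.0
(380, -170, 175, -25) -> [-0.089, 0.253, -0.0001] roll 0.775 rows 5.0
(444, -296, 175, -33.5) -> [-0.0705, 0.3931, -0.0002] roll 0.924 rows 7.0
```

>>> step_arm([
  {"slide": [-0.005, 0.055, 0], "roll": 0.17},
  {"slide": [-0.011, 0.106, 0], "roll": 0.34},
  {"slide": [-0.033, 0.15, 0], "roll": 0.5},
  {"slide": [-0.055, 0.2, 0], "roll": 0.65},
  {"slide": [-0.09, 0.253, 0], "roll": 0.775},
])

```text
t: 5.52
eef_pos: [382.9, -172.0, 174.8]
tcp_rot: [-3.141, -0.0, -0.438]
ft_force: [2.1, -0.1, -1.9]
opening: 0.71
grip_force: 30.0
```

```bash
python3 -c "
from h import *
go((444,-296,175,-33.5),(444,-296,88,-33.5))"
```

```text
t 5.53 pos [ 382.9 -172.   174.8] rot [-180.    -0.   -25.1] j [-0.58  0.26  2.08  0.    0.8   1.43] f [ 2.1 -0.1 -1.9] open 0.71
(444, -296, 175, -33.5) -> [0.1079, 0.0863, -0.0002] roll 0.146 rows 3.0
(444, -296, 88, -33.5) -> [0.1079, 0.0864, 0.0868] roll 0.146 rows 3.0
```

>>> step_arm([
  {"slide": [0.035, 0.03, 0], "roll": 0.05},
  {"slide": [0.075, 0.062, 0], "roll": 0.1},
  {"slide": [0.104, 0.086, 0.03], "roll": 0.146},
  {"slide": [0.104, 0.086, 0.06], "roll": 0.146},
  {"slide": [0.104, 0.086, 0.06], "roll": 0.146},
])

```text
t: 6.15
eef_pos: [440.2, -291.5, 112.9]
tcp_rot: [-3.141, 0.005, -0.581]
ft_force: [0.5, 1.2, -1.1]
opening: 0.706
grip_force: 30.0
```

```bash
python3 -c "
from h import *
np.set_printoptions(precision=1,suppress=True)
d=cam('top');print([(m['confidence'],m['uv'],world(d,*m['uv'],z=50)) for m in mark_of('top','seat')[:1]+mark_of('top','set_down')[:1]])
go((444,-296,86,-33.5))"
```

```text
[(0.79, [440.4, 256.4], array([ 514.9, -339.8,   50. ])), (0.68, [422.1, 284.3], array([ 440.2, -291.1,   50. ]))]
t 6.3 pos [ 441.6 -292.   115.8] rot [180.   -0.1 -33.2] j [-0.7  0.5  1.9  0.   0.8  1.4] f [ 0.1  0.  -2.4] open 0.708
(444, -296, 86, -33.5) -> [0.0042, 0.002, 0.0298] roll 0.004 rows 1.0
```

>>> step_arm([
  {"slide": [0.002, 0.002, 0.015], "roll": 0},
  {"slide": [0.002, 0.002, 0.024], "roll": 0},
  {"slide": [0.002, 0.002, 0.028], "roll": 0},
  {"slide": [0.002, 0.002, 0.0295], "roll": 0},
])

```text
t: 6.8
eef_pos: [441.9, -294.8, 85.3]
tcp_rot: [-3.141, 0.0, -0.581]
ft_force: [-2.5, 2.8, 11.3]
opening: 0.706
grip_force: 30.0
```

>>> step_arm([
  {"slide": [0, 0, -0.001], "roll": 0},
  {"slide": [0, 0, -0.001], "roll": 0},
  {"slide": [0, 0, -0.001], "roll": 0},
  {"slide": [0, 0, -0.02], "roll": 0},
  {"slide": [0, 0, -0.08], "roll": 0},
], fingers=1.0)

```text
t: 7.42
eef_pos: [440.9, -294.2, 164.1]
tcp_rot: [-3.141, 0.005, -0.581]
ft_force: [0.1, -1.2, 0.2]
opening: 0.999
grip_force: 0.0
```

```bash
python3 - <<'E'
from h import *
np.set_printoptions(precision=1,suppress=True)
go()
d=cam('scene','s2.png');W=cloud(d);X,Y,Z=W[...,0],W[...,1],W[...,2]
# gripper shape relative to TCP in tool axes
s=state();Rm=R.from_euler('xyz',s['tcp_rot']).as_matrix()
for n in('scene','top'):
    P=(cloud(cam(n)).reshape(-1,3)-s['eef_pos'])@Rm
    for lo,hi in((-40,0),(-78,-40),(-100,-78),(-130,-100),(-160,-130),(-200,-160),(-260,-200)):
        q=P[(P[:,2]>lo)&(P[:,2]<hi)&(abs(P[:,0])<75)&(abs(P[:,1])<120)]
        if len(q):print(n,lo,hi,len(q),q.min(0)[:2],q.max(0)[:2])
cv2.imwrite('pics/s2c.png',cv2.resize(cv2.imread('pics/s2.png')[160:420,240:480],None,fx=2.3,fy=2.3))
E
```

```text
t 7.42 pos [ 440.9 -294.2  164.1] rot [-180.     0.3  -33.3] j [-0.7  0.4  1.9  0.   0.9  1.4] f [ 0.1 -1.2  0.2] open 0.999
scene -40 0 136 [-12.4 -52. ] [74.8 56.3]
scene -78 -40 120 [ -0.5 -20.5] [74.5 77.9]
scene -100 -78 393 [-35.9 -52.3] [72.8 82. ]
scene -130 -100 1255 [-35.9 -51.7] [65.8 89.5]
scene -160 -130 227 [-24.6  -7.5] [25.2 17.3]
scene -200 -160 192 [-34.3  12.7] [31.8 37.5]
scene -260 -200 486 [-62.3  49.8] [35.4 67.5]
top -78 -40 7 [ 62.6 -26.4] [ 73.2 -21.8]
top -100 -78 54 [-34.5 -82.4] [ 36.  -36.4]
top -130 -100 618 [-33.8 -89.7] [ 35.7 -43.2]
top -160 -130 40 [-21.4 -49.9] [ 22.5 -46.2]
top -260 -200 51 [-40.7 -68.1] [ 53.3 -53.7]
```

View pics/s2c.png

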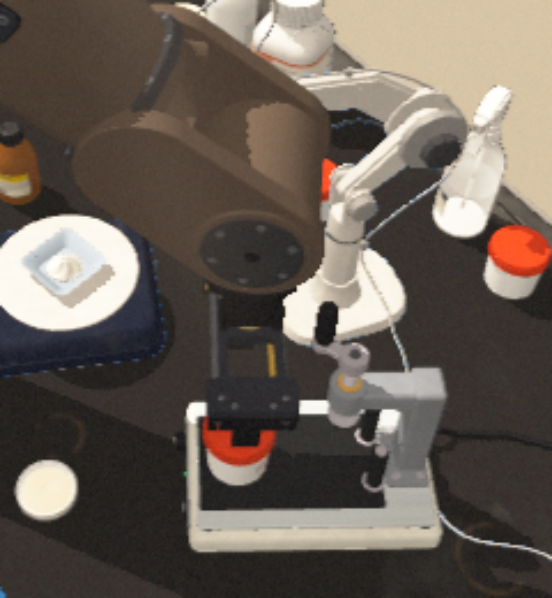

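The pot stands upright at the set-down spot (crop 240,450). The moves can't command a lean directly, so I'll test whether the arm leans the tool near the edge of its reach, high above everything.

>>> step_arm([
  {"slide": [0, 0, -0.06], "roll": 0},
  {"slide": [0, 0, -0.12], "roll": 0},
  {"slide": [0, 0, -0.18], "roll": 0},
  {"slide": [0.03, 0, -0.23], "roll": 0},
  {"slide": [0.09, 0, -0.25], "roll": 0},
], fingers=0.0)

```text
t: 8.2
eef_pos: [517.0, -344.1, 418.7]
tcp_rot: [3.141, -0.005, -0.581]
ft_force: [0.9, -0.0, 0.7]
opening: 0.535
grip_force: 0.0
```

>>> step_arm([
  {"slide": [0.06, 0, 0], "roll": 0},
  {"slide": [0.12, 0, 0], "roll": 0},
  {"slide": [0.18, 0, 0], "roll": 0},
  {"slide": [0.24, 0, 0], "roll": 0},
  {"slide": [0.3, 0, 0], "roll": 0},
])

```text
t: 8.82
eef_pos: [727.2, -482.7, 407.6]
tcp_rot: [-3.141, -0.01, -0.581]
ft_force: [0.8, 0.9, -0.4]
opening: 0.022
grip_force: 0.0
```

```bash
python3 -c "
from h import *
go()"
```

```text
t 8.82 pos [ 727.2 -482.7  407.6] rot [-180.    -0.6  -33.3] j [-0.66  0.96  0.14  0.    2.03  1.49] f [ 0.8  0.9 -0.4] open 0.022
```

>>> step_arm([
  {"slide": [0.05, 0, 0], "roll": 0},
  {"slide": [0.1, 0, 0], "roll": 0},
  {"slide": [0.15, 0, 0], "roll": 0},
])

```text
t: 9.2
eef_pos: [758.2, -502.5, 369.0]
tcp_rot: [3.141, -0.052, -0.581]
ft_force: [0.9, 1.2, 1.1]
opening: 0.004
grip_force: 0.0
```

```bash
python3 -c "
from h import *
go()"
```

```text
t 9.2 pos [ 758.2 -502.5  369. ] rot [180.   -3.  -33.3] j [-0.66  1.05  0.05  0.    1.99  1.49] f [0.9 1.2 1.1] open 0.004
```

>>> step_arm([
  {"slide": [0.06, 0, -0.03], "roll": 0},
  {"slide": [0.12, 0, -0.06], "roll": 0},
  {"slide": [0.2, 0, -0.1], "roll": 0},
  {"slide": [0.3, 0, -0.15], "roll": 0},
])

```text
t: 9.7
eef_pos: [763.0, -504.9, 381.0]
tcp_rot: [3.141, -0.092, -0.581]
ft_force: [-0.2, -0.3, -0.0]
opening: 0.005
grip_force: 0.0
```

```bash
python3 -c "
from h import *
go()"
```

```text
t 9.7 pos [ 763.  -504.9  381. ] rot [180.   -5.3 -33.3] j [-0.66  1.03  0.05  0.01  1.97  1.5 ] f [-0.2 -0.3 -0. ] open 0.005
```

>>> step_arm([
  {"slide": [-0.06, 0, 0], "roll": 0},
  {"slide": [-0.12, 0, 0], "roll": 0},
])

```text
t: 9.95
eef_pos: [718.9, -477.2, 377.1]
tcp_rot: [3.141, -0.09, -0.581]
ft_force: [1.3, -0.9, 0.8]
opening: 0.002
grip_force: 0.0
```

```bash
python3 -c "
from h import *
go()"
```

```text
t 9.95 pos [ 718.9 -477.2  377.1] rot [180.   -5.2 -33.3] j [-0.66  0.81  0.54  0.01  1.7   1.49] f [ 1.3 -0.9  0.8] open 0.002
```

The lean is kept, so it can be built up. About 18° is enough, judging by the gripper's geometry.

>>> step_arm([
  {"slide": [0.3, 0, 0], "roll": 0},
  {"slide": [0.4, 0, 0], "roll": 0},
  {"slide": [0.4, 0, 0], "roll": 0},
  {"slide": [0.4, 0, 0], "roll": 0},
  {"slide": [0.4, 0, 0], "roll": 0},
])

```text
t: 10.58
eef_pos: [792.6, -524.8, 332.9]
tcp_rot: [3.141, -0.137, -0.581]
ft_force: [0.1, -0.6, -0.0]
opening: 0.006
grip_force: 0.0
```

>>> step_arm([
  {"slide": [0.4, 0, 0], "roll": 0},
  {"slide": [0.4, 0, 0], "roll": 0},
  {"slide": [0.4, 0, 0], "roll": 0},
  {"slide": [0.4, 0, 0], "roll": 0},
  {"slide": [0.4, 0, 0], "roll": 0},
])

```text
t: 11.2
eef_pos: [819.8, -541.9, 282.4]
tcp_rot: [3.141, -0.177, -0.581]
ft_force: [-0.2, -0.7, 0.1]
opening: 0.002
grip_force: 0.0
```

>>> step_arm([
  {"slide": [0.8, 0, -0.4], "roll": 0},
  {"slide": [0.8, 0, -0.4], "roll": 0},
  {"slide": [0.8, 0, -0.4], "roll": 0},
  {"slide": [0.8, 0, -0.4], "roll": 0},
  {"slide": [0.8, 0, -0.4], "roll": 0},
])

```text
t: 11.82
eef_pos: [808.4, -533.5, 346.2]
tcp_rot: [3.141, -0.22, -0.581]
ft_force: [0.1, 0.4, -1.2]
opening: 0.005
grip_force: 0.0
```

```bash
python3 -c "
from h import *
go()"
```

```text
t 11.82 pos [ 808.4 -533.5  346.2] rot [180.  -12.6 -33.3] j [-0.66  1.08  0.05  0.02  1.8   1.5 ] f [ 0.1  0.4 -1.2] open 0.005
```

>>> step_arm([
  {"slide": [0.8, 0, -0.4], "roll": 0},
  {"slide": [0.8, 0, -0.4], "roll": 0},
  {"slide": [0.8, 0, -0.4], "roll": 0},
  {"slide": [0.8, 0, -0.4], "roll": 0},
  {"slide": [0.8, 0, -0.4], "roll": 0},
])

```text
t: 12.45
eef_pos: [795.9, -524.6, 402.4]
tcp_rot: [3.141, -0.262, -0.581]
ft_force: [-0.1, -0.1, -0.4]
opening: 0.001
grip_force: 0.0
```

>>> step_arm([
  {"slide": [0.8, 0, -0.5], "roll": 0},
  {"slide": [0.8, 0, -0.5], "roll": 0},
  {"slide": [0.8, 0, -0.5], "roll": 0},
  {"slide": [0.8, 0, -0.5], "roll": 0},
  {"slide": [0.8, 0, -0.5], "roll": 0},
])

```text
t: 13.08
eef_pos: [772.2, -508.5, 473.8]
tcp_rot: [3.141, -0.304, -0.581]
ft_force: [-0.1, 1.3, -0.9]
opening: 0.003
grip_force: 0.0
```

>>> step_arm([
  {"slide": [0.8, 0, -0.5], "roll": 0},
  {"slide": [0.8, 0, -0.5], "roll": 0},
  {"slide": [0.8, 0, -0.5], "roll": 0},
  {"slide": [0.8, 0, -0.5], "roll": 0},
  {"slide": [0.8, 0, -0.5], "roll": 0},
])

```text
t: 13.7
eef_pos: [748.2, -492.3, 535.2]
tcp_rot: [3.141, -0.346, -0.581]
ft_force: [-0.9, -0.9, -0.8]
opening: 0.003
grip_force: 0.0
```

```bash
python3 - <<'E'
from h import *
np.set_printoptions(precision=1,suppress=True)
# pot position now
d=cam('top');W=cloud(d);c=d['color'].astype(int);red=(c[...,0]>110)&(c[...,1]<90)&(c[...,2]<90)
m=red&(abs(W[...,2]-112)<6)&(np.hypot(W[...,0]-442,W[...,1]+295)<70)
print(m.sum(),cv2.minEnclosingCircle(W[m][:,:2].astype(np.float32)))
go((400,-262,420),(370,-245,150),(385,-252,78))
E
```

```text
0 ((0.0, 0.0), 0.0)
t 13.75 pos [ 747.8 -491.9  536.9] rot [179.9 -19.9 -33.3] j [-0.7  0.9  0.1  0.   1.9  1.5] f [-1.3  0.5  1.1] open 0.004
(400, -262, 420) -> [-0.4318, -0.0015, -0.0322] roll -0.0 rows 7.0
(370, -245, 150) -> [-0.5562, 0.0005, 0.2099] roll -0.0 rows 10.0
(385, -252, 78) -> [-0.5653, -0.002, 0.2832] roll -0.0 rows 11.0
```

>>> step_arm([
  {"slide": [-0.06, 0, -0.005], "roll": 0},
  {"slide": [-0.12, 0, -0.01], "roll": 0},
  {"slide": [-0.18, 0, -0.015], "roll": 0},
  {"slide": [-0.24, 0, -0.02], "roll": 0},
  {"slide": [-0.3, 0, -0.025], "roll": 0},
])

```text
t: 14.38
eef_pos: [566.1, -372.9, 476.7]
tcp_rot: [3.141, -0.346, -0.581]
ft_force: [1.6, -0.6, 0.4]
opening: 0.007
grip_force: 0.0
```

>>> step_arm([
  {"slide": [-0.06, 0, -0.005], "roll": 0},
  {"slide": [-0.12, 0, -0.01], "roll": 0},
  {"slide": [-0.14, 0, 0.03], "roll": 0},
  {"slide": [-0.14, 0, 0.03], "roll": 0},
])

```text
t: 14.88
eef_pos: [465.4, -306.9, 400.2]
tcp_rot: [3.141, -0.342, -0.581]
ft_force: [0.9, 0.2, 0.1]
opening: 0.005
grip_force: 0.0
```

```bash
python3 - <<'E'
from h import *
np.set_printoptions(precision=1,suppress=True)
for n in('scene','top','wrist'):
    d=cam(n,n+'3.png');W=cloud(d);c=d['color'].astype(int);red=(c[...,0]>110)&(c[...,1]<90)&(c[...,2]<90)
    m=red&(abs(W[...,2]-112)<6)&(np.hypot(W[...,0]-442,W[...,1]+295)<70)
    if m.any(): print(n,m.sum(),cv2.minEnclosingCircle(W[m][:,:2].astype(np.float32)))
    # gripper? dominant platform
    p=W[(abs(W[...,2]-50)<5)&(W[...,0]>350)&(W[...,0]<650)&(W[...,1]<-200)&(W[...,1]>-460)]
    if len(p): print(cv2.minAreaRect(p[:,:2].astype(np.float32)))
    for t in('post_l','post_r','seat'):print(t,[(round(m['confidence'],2),np.round(m['uv']),world(d,*m['uv'],z=50 if t=='seat' else 106)) for m in mark_of(n,t)[:2]])
go((399,-266,140),(399,-266,75))
E
```

```text
scene 622 ((439.8910217285156, -292.8811340332031), 33.360145568847656)
((497.93695068359375, -330.1243896484375), (138.23817443847656, 220.41339111328125), 58.152488708496094)
post_l [(0.91, array([404., 359.]), array([ 528.8, -386.1,  106. ])), (0.82, array([401., 337.]), array([ 558.3, -341.5,  106. ]))]
post_r [(0.91, array([404., 359.]), array([ 528.8, -386.1,  106. ])), (0.82, array([401., 337.]), array([ 558.3, -341.5,  106. ]))]
seat [(0.79, array([384., 358.]), array([ 519.6, -340.6,   50. ]))]
top 88 ((438.7716979980469, -292.8642578125), 32.21548080444336)
((499.0218505859375, -332.29986572265625), (135.0519561767578, 221.2265625), 56.85943603515625)
post_l [(0.8, array([448., 234.]), array([ 568.9, -345.1,  106. ])), (0.64, array([464., 248.]), array([ 534.3, -386.5,  106. ]))]
post_r [(0.8, array([448., 234.]), array([ 568.9, -345.1,  106. ])), (0.64, array([464., 248.]), array([ 534.3, -386.5,  106. ]))]
seat [(0.87, array([442., 253.]), array([ 524.3, -344.8,   50. ])), (0.4, array([198., 281.]), array([439.6, 306.9,  50. ]))]
wrist 151 ((442.2264404296875, -292.8409423828125), 32.703556060791016)
((511.6365661621094, -339.452392578125), (134.12521362304688, 190.1522674560547), 57.0756950378418)
post_l [(0.73, array([338., 209.]), array([ 529.8, -380.4,  106. ])), (0.69, array([304., 208.]), array([ 557.6, -339.9,  106. ]))]
post_r [(0.73, array([338., 209.]), array([ 529.8, -380.4,  106. ])), (0.69, array([304., 208.]), array([ 557.6, -339.9,  106. ]))]
seat [(0.66, array([320., 231.]), array([ 521.4, -343.8,   50. ])), (0.64, array([323., 233.]), array([ 517.1, -345.9,   50. ]))]
t 15.47 pos [ 466.5 -307.7  401.9] rot [179.9 -19.8 -33.3] j [-0.7  0.1  1.6  0.1  1.   1.4] f [ 0.5 -1.   0.4] open 0.002
(399, -266, 140) -> [-0.1635, 0.0019, 0.2195] roll -0.0 rows 5.0
(399, -266, 75) -> [-0.1855, 0.0019, 0.2806] roll -0.0 rows 6.0
```

View pics/wrist3.png

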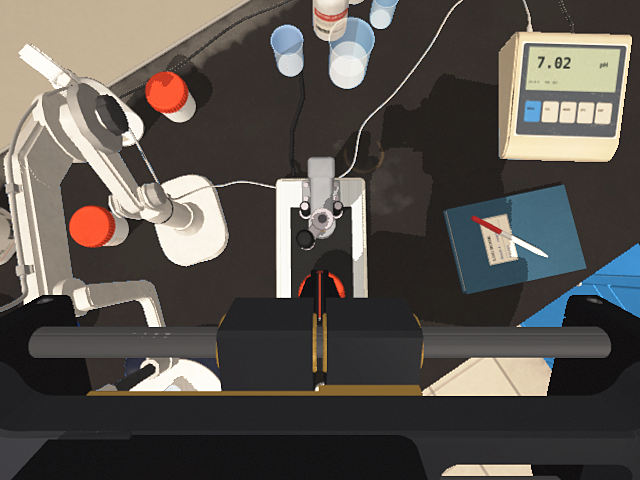

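The wrist view shows the shaker straight ahead: posts at (304,208) and (338,209), knob at (305,240), pot lid under the fingers at (322,285). Next I'll go down in front of the pot with the fingers slightly open as a V-shaped pusher.

>>> step_arm([
  {"slide": [-0.04, 0.002, 0.04], "roll": 0},
  {"slide": [-0.09, 0.002, 0.075], "roll": 0},
  {"slide": [-0.135, 0.002, 0.11], "roll": 0},
  {"slide": [-0.165, 0.002, 0.16], "roll": 0},
  {"slide": [-0.168, 0.002, 0.215], "roll": 0},
], fingers=0.35)

```text
t: 16.1
eef_pos: [393.2, -262.4, 141.9]
tcp_rot: [3.14, -0.347, -0.581]
ft_force: [1.6, -1.4, 0.2]
opening: 0.347
grip_force: 0.0
```

```bash
python3 -c "
from h import *
go((395,-263,64),(396,-263,64))"
```

```text
t 16.1 pos [ 393.2 -262.4  141.9] rot [179.9 -19.9 -33.3] j [-0.76  0.3   2.23  0.22  0.28  1.19] f [ 1.6 -1.4  0.2] open 0.347
(395, -263, 64) -> [-0.0248, -0.0006, 0.0739] roll -0.0 rows 2.0
(396, -263, 64) -> [-0.024, -0.0012, 0.0742] roll -0.0 rows 2.0
```

>>> step_arm([
  {"slide": [-0.013, 0, 0.037], "roll": 0},
  {"slide": [-0.024, 0, 0.072], "roll": 0},
  {"slide": [-0.024, 0, 0.074], "roll": 0},
])

```text
t: 16.48
eef_pos: [398.4, -263.3, 71.6]
tcp_rot: [-3.135, -0.351, -0.58]
ft_force: [-0.2, -0.5, 0.2]
opening: 0.35
grip_force: 0.0
```

```bash
python3 -c "
from h import *
go((405,-269.5,64),(486,-323,64),(488.3,-324.9,64))"
```

```text
t 16.48 pos [ 398.4 -263.3   71.6] rot [-179.6  -20.1  -33.2] j [-0.76  0.46  2.29  0.93  0.09  0.47] f [-0.2 -0.5  0.2] open 0.35
(405, -269.5, 64) -> [0.0058, 0.0016, 0.0102] roll -0.0 rows 1.0
(486, -323, 64) -> [0.097, 0.0022, 0.0435] roll -0.0 rows 2.0
(488.3, -324.9, 64) -> [0.0998, 0.0025, 0.0445] roll -0.0 rows 2.0
```

>>> step_arm([
  {"slide": [0.008, 0.001, 0.009], "roll": 0},
  {"slide": [0.017, 0.0015, 0.012], "roll": 0},
  {"slide": [0.027, 0.0015, 0.0155], "roll": 0},
  {"slide": [0.037, 0.0015, 0.019], "roll": 0},
  {"slide": [0.046, 0.0015, 0.0225], "roll": 0},
])

```text
t: 17.1
eef_pos: [441.0, -292.9, 67.7]
tcp_rot: [-3.135, -0.352, -0.58]
ft_force: [-0.8, 0.3, -0.9]
opening: 0.349
grip_force: 0.5
```

```bash
python3 -c "
from h import *
np.set_printoptions(precision=1,suppress=True)
for n in('scene','top'):
    d=cam(n);W=cloud(d);c=d['color'].astype(int);red=(c[...,0]>110)&(c[...,1]<90)&(c[...,2]<90)
    m=red&(abs(W[...,2]-112)<6)&(np.hypot(W[...,0]-470,W[...,1]+310)<80)
    if m.any(): print(n,m.sum(),cv2.minEnclosingCircle(W[m][:,:2].astype(np.float32)))
go((486,-323,65),(488.3,-324.9,65))"
```

```text
scene 640 ((469.3399658203125, -310.33538818359375), 33.350494384765625)
top 471 ((471.6607360839844, -311.9849548339844), 32.94770431518555)
t 17.2 pos [ 441.3 -293.2   67.8] rot [-179.6  -20.2  -33.2] j [-0.7  0.5  2.2  0.5  0.1  0.9] f [-0.5 -0.1 -0.1] open 0.349
(486, -323, 65) -> [0.0495, 0.0006, 0.0212] roll -0.0 rows 1.0
(488.3, -324.9, 65) -> [0.0522, 0.0009, 0.0222] roll -0.0 rows 1.0
```

>>> step_arm([
  {"slide": [0.01, 0, 0.0037], "roll": 0},
  {"slide": [0.02, 0, 0.0075], "roll": 0},
  {"slide": [0.03, 0, 0.011], "roll": 0},
  {"slide": [0.038, 0, 0.014], "roll": 0},
  {"slide": [0.043, 0, 0.016], "roll": 0},
])

```text
t: 17.82
eef_pos: [478.9, -317.4, 67.1]
tcp_rot: [-3.135, -0.352, -0.58]
ft_force: [-1.0, 0.9, 0.9]
opening: 0.349
grip_force: 1.0
```

>>> step_arm([
  {"slide": [0.002, 0, 0.0007], "roll": 0},
  {"slide": [0.004, 0, 0.0015], "roll": 0},
  {"slide": [0.006, 0, 0.0022], "roll": 0},
])

```text
t: 18.2
eef_pos: [484.0, -320.6, 67.0]
tcp_rot: [-3.134, -0.351, -0.58]
ft_force: [-2.1, 0.6, 1.7]
opening: 0.353
grip_force: 1.0
```

```bash
python3 -c "
from h import *
np.set_printoptions(precision=1,suppress=True)
for n in('scene','top'):
    d=cam(n);W=cloud(d);c=d['color'].astype(int);red=(c[...,0]>110)&(c[...,1]<90)&(c[...,2]<90)
    m=red&(abs(W[...,2]-108)<10)&(np.hypot(W[...,0]-515,W[...,1]+343)<80)
    if m.any(): print(n,m.sum(),cv2.minEnclosingCircle(W[m][:,:2].astype(np.float32)))
go((488.3,-324.9,65))"
```

```text
scene 498 ((511.6581115722656, -338.0397033691406), 33.4581413269043)
top 253 ((512.5332641601562, -339.8150939941406), 33.311744689941406)
t 18.3 pos [ 484.1 -320.8   67. ] rot [-179.6  -20.1  -33.2] j [-0.7  0.6  2.   0.3  0.2  1.1] f [-2.1  0.1  0.2] open 0.351
(488.3, -324.9, 65) -> [0.0047, 0.0012, 0.0039] roll -0.0 rows 1.0
```

>>> step_arm([
  {"slide": [0.002, 0, 0.0007], "roll": 0},
  {"slide": [0.0035, 0, 0.0013], "roll": 0},
])

```text
t: 18.55
eef_pos: [487.2, -322.8, 67.0]
tcp_rot: [-3.134, -0.352, -0.58]
ft_force: [-2.1, 1.3, 0.1]
opening: 0.349
grip_force: 1.0
```

>>> step_arm([
  {"slide": [0.001, 0, 0.0004], "roll": 0},
  {"slide": [0.001, 0, 0.0004], "roll": 0},
])

```text
t: 18.8
eef_pos: [488.1, -323.4, 67.0]
tcp_rot: [-3.134, -0.352, -0.58]
ft_force: [-1.5, -0.0, 1.0]
opening: 0.348
grip_force: 0.7
```

>>> step_arm([
  {"slide": [0.001, 0, 0.0004], "roll": 0},
  {"slide": [0.001, 0, 0.0004], "roll": 0},
])

```text
t: 19.05
eef_pos: [489.0, -323.9, 66.9]
tcp_rot: [-3.134, -0.352, -0.58]
ft_force: [-0.6, 0.9, 1.3]
opening: 0.349
grip_force: 0.8
```

>>> step_arm([
  {"slide": [0.001, 0, 0.0004], "roll": 0},
  {"slide": [0.0015, 0, 0.0005], "roll": 0},
])

```text
t: 19.3
eef_pos: [490.2, -324.7, 66.9]
tcp_rot: [-3.134, -0.351, -0.58]
ft_force: [-0.6, 1.2, 0.6]
opening: 0.351
grip_force: 1.4
```

>>> step_arm([
  {"slide": [0.001, 0, 0.0004], "roll": 0},
  {"slide": [0.001, 0, 0.0004], "roll": 0},
])

```text
t: 19.55
eef_pos: [490.7, -325.0, 66.7]
tcp_rot: [-3.134, -0.35, -0.58]
ft_force: [-5.2, 1.3, 0.8]
opening: 0.351
grip_force: 2.8
```

```bash
python3 -c "
from h import *
np.set_printoptions(precision=1,suppress=True)
for n in('scene','top'):
    d=cam(n,n+'5.png');W=cloud(d);c=d['color'].astype(int);red=(c[...,0]>110)&(c[...,1]<90)&(c[...,2]<90)
    m=red&(abs(W[...,2]-108)<10)&(np.hypot(W[...,0]-515,W[...,1]+343)<80)
    if m.any(): print(n,m.sum(),cv2.minEnclosingCircle(W[m][:,:2].astype(np.float32)))
go()
a=cv2.resize(cv2.imread('pics/scene5.png')[270:420,310:450],None,fx=4,fy=4,interpolation=2)
cv2.imwrite('pics/z5.png',a)"
```

```text
scene 468 ((518.9365234375, -343.958740234375), 34.6802978515625)
top 196 ((519.4798583984375, -343.6043701171875), 33.5564079284668)
t 19.65 pos [ 490.7 -324.9   66.7] rot [-179.6  -20.1  -33.2] j [-0.7  0.6  2.   0.3  0.2  1.2] f [-5.   2.2  2.2] open 0.347
```

View pics/z5.png

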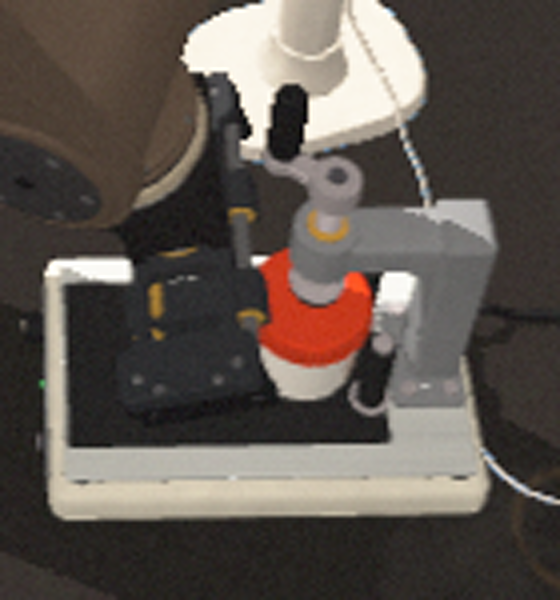

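The crop shows the pot under the boss with its lid against the right post, and the arm reads about 5 N. I'll press a bit more to make sure both posts are met.

>>> step_arm([
  {"slide": [0.001, 0, 0.0004], "roll": 0},
  {"slide": [0.0015, 0, 0.0005], "roll": 0},
  {"slide": [0.0015, 0, 0.0005], "roll": 0},
])

```text
t: 20.02
eef_pos: [491.2, -325.2, 66.5]
tcp_rot: [-3.134, -0.348, -0.58]
ft_force: [-10.9, 4.1, 6.4]
opening: 0.348
grip_force: 5.8
```

```bash
python3 -c "
from h import *
for i in range(3):
    s=state();f=s['ft_force'];print(np.round(f,1),'x',round(f@[.832,-.555,0],1),'y',round(f@[.555,.832,0],1),s['eef_pos'].round(1))
    cam('top') "
```

```text
[-10.9   4.1   6.4] x -11.4 y -2.7 [ 491.2 -325.2   66.5]
[-11.3   4.3   5.4] x -11.8 y -2.7 [ 491.2 -325.2   66.5]
[-10.4   3.7   6.5] x -10.7 y -2.7 [ 491.2 -325.2   66.5]
```

>>> step_arm([
  {"slide": [0, 0.001, 0], "roll": 0},
  {"slide": [0, 0.0015, 0], "roll": 0},
])

```text
t: 20.42
eef_pos: [491.0, -326.7, 66.6]
tcp_rot: [-3.134, -0.349, -0.58]
ft_force: [-4.1, 3.4, 0.7]
opening: 0.35
grip_force: 3.2
```

```bash
python3 -c "
from h import *
for i in range(2):
    s=state();f=s['ft_force'];print(np.round(f,1),'x',round(f@[.832,-.555,0],1),'y',round(f@[.555,.832,0],1),s['eef_pos'].round(1))
    cam('top') "
```

```text
[-4.1  3.4  0.7] x -5.3 y 0.5 [ 491.  -326.7   66.6]
[-4.1  3.5  1.3] x -5.3 y 0.6 [ 491.  -326.8   66.6]
```

>>> step_arm([
  {"slide": [0.001, 0, 0.0004], "roll": 0},
  {"slide": [0.001, 0, 0.0004], "roll": 0},
])

```text
t: 20.78
eef_pos: [491.4, -326.9, 66.4]
tcp_rot: [-3.134, -0.348, -0.58]
ft_force: [-8.9, 4.7, 5.0]
opening: 0.349
grip_force: 5.4
```

>>> step_arm([
  {"slide": [0, 0.001, 0], "roll": 0},
  {"slide": [0, 0.001, 0], "roll": 0},
])

```text
t: 21.02
eef_pos: [491.2, -327.7, 66.4]
tcp_rot: [-3.133, -0.348, -0.58]
ft_force: [-4.0, 6.1, 2.0]
opening: 0.351
grip_force: 4.5
```

```bash
python3 -c "
from h import *
for i in range(2):
    s=state();f=s['ft_force'];print(np.round(f,1),'x',round(f@[.832,-.555,0],1),'y',round(f@[.555,.832,0],1),s['eef_pos'].round(1))
    cam('top') "
```

```text
[-4.   6.1  2. ] x -6.7 y 2.9 [ 491.2 -327.7   66.4]
[-5.   6.1  3. ] x -7.5 y 2.3 [ 491.2 -327.7   66.4]
```

>>> step_arm([
  {"slide": [0.0007, 0.0007, 0.0003], "roll": 0},
  {"slide": [0.001, 0.001, 0.0004], "roll": 0},
])

```text
t: 21.38
eef_pos: [491.2, -328.2, 66.2]
tcp_rot: [-3.133, -0.347, -0.579]
ft_force: [-6.0, 12.7, 7.8]
opening: 0.35
grip_force: 7.4
```

>>> step_arm([
  {"slide": [0.0007, 0.0007, 0.0003], "roll": 0},
  {"slide": [0.001, 0.001, 0.0004], "roll": 0},
])

```text
t: 21.62
eef_pos: [491.2, -328.6, 66.1]
tcp_rot: [-3.132, -0.345, -0.578]
ft_force: [-6.8, 19.1, 10.8]
opening: 0.351
grip_force: 10.1
```

```bash
python3 -c "
from h import *
for i in range(2):
    s=state();f=s['ft_force'];p=s['eef_pos']-[515.8,-343.2,0];print(np.round(f,1),'x',round(f@[.832,-.555,0],1),'y',round(f@[.555,.832,0],1),s['eef_pos'].round(1),p@[.832,-.555,0],p@[.555,.832,0])
    d=cam('scene');W=cloud(d);c=d['color'].astype(int);red=(c[...,0]>110)&(c[...,1]<90)&(c[...,2]<90)
    m=red&(abs(W[...,2]-108)<10)&(np.hypot(W[...,0]-515,W[...,1]+343)<80)
    print(cv2.minEnclosingCircle(W[m][:,:2].astype(np.float32))) "
```

```text
[-6.8 19.1 10.8] x -16.2 y 12.1 [ 491.2 -328.6   66.1] -28.543963627971745 -1.457202649622102
((520.8973388671875, -346.94598388671875), 35.25379180908203)
[-6.3 17.9 10.5] x -15.2 y 11.4 [ 491.2 -328.6   66. ] -28.564207201064 -1.4525921885053634
((520.634033203125, -348.09173583984375), 35.68975830078125)
```

>>> step_arm([
  {"slide": [0, -0.001, 0], "roll": 0},
  {"slide": [0, -0.0015, 0], "roll": 0},
])

```text
t: 21.98
eef_pos: [491.7, -328.2, 66.1]
tcp_rot: [-3.133, -0.346, -0.579]
ft_force: [-14.1, 8.7, 9.0]
opening: 0.351
grip_force: 9.1
```

```bash
python3 -c "
from h import *
for i in range(2):
    s=state();f=s['ft_force'];p=s['eef_pos']-[515.8,-343.2,0];print(np.round(f,1),'x',round(f@[.832,-.555,0],1),'y',round(f@[.555,.832,0],1),s['eef_pos'].round(1),p@[.832,-.555,0],p@[.555,.832,0])
    cam('top') "
```

```text
[-14.1   8.7   9. ] x -16.5 y -0.6 [ 491.7 -328.2   66.1] -28.41605511057725 -0.8841236791799064
[-13.8  10.    8.9] x -17.1 y 0.7 [ 491.6 -328.2   66.1] -28.434435372159456 -0.9288993182768023
```

Balanced at about 16 N straight along the slide direction, so both posts are bearing. I'll back off, rise, and measure the pot and knob.

>>> step_arm([
  {"slide": [-0.004, 0, -0.0015], "roll": 0},
  {"slide": [-0.02, 0, -0.007], "roll": 0},
  {"slide": [-0.06, 0, -0.02], "roll": 0},
  {"slide": [-0.08, 0, -0.05], "roll": 0},
  {"slide": [-0.1, 0, -0.1], "roll": 0},
], fingers=0.35)

```text
t: 22.7
eef_pos: [385.1, -260.6, 126.1]
tcp_rot: [-3.135, -0.35, -0.581]
ft_force: [0.0, -0.3, 2.1]
opening: 0.351
grip_force: 0.0
```

>>> step_arm([
  {"slide": [0, 0, -0.06], "roll": 0},
  {"slide": [0, 0, -0.12], "roll": 0},
  {"slide": [0.02, 0, -0.17], "roll": 0},
  {"slide": [0.04, 0, -0.2], "roll": 0},
  {"slide": [0.04, 0, -0.2], "roll": 0},
], fingers=0.6)

```text
t: 23.32
eef_pos: [359.8, -245.7, 330.6]
tcp_rot: [-3.136, -0.358, -0.58]
ft_force: [-0.3, -0.3, -0.4]
opening: 0.605
grip_force: 0.0
```

```bash
python3 - <<'E'
from h import *
np.set_printoptions(precision=1,suppress=True)
ims=[]
for n in('scene','top','wrist'):
    d=cam(n,n+'6.png');W=cloud(d);c=d['color'].astype(int);red=(c[...,0]>110)&(c[...,1]<90)&(c[...,2]<90)
    X,Y,Z=W[...,0],W[...,1],W[...,2];near=np.hypot(X-518,Y+346)<70
    m=red&(abs(Z-110)<8)&near
    if m.any(): print(n,'lid',m.sum(),cv2.minEnclosingCircle(W[m][:,:2].astype(np.float32)),np.median(Z[m]))
    q=near&(Z>238)&(Z<290)&(c.sum(-1)<170)&(np.hypot(X-507,Y+317)<25)
    if q.any(): p=W[q];print('knob',q.sum(),p.min(0),p.max(0),(p.min(0)+p.max(0))/2)
    t=q&(Z>np.nanmax(np.where(q,Z,np.nan))-6) if q.any() else q
    if t.any(): print('top',t.sum(),W[t].mean(0))
    for k in('knob','crank_end','crank'):print(k,[(round(m['confidence'],2),np.round(m['uv']),world(d,*m['uv'])) for m in mark_of(n,k)[:1]])
go()
a=cv2.resize(cv2.imread('pics/scene6.png')[270:420,330:430],None,fx=4,fy=4,interpolation=2)
b=cv2.resize(cv2.imread('pics/wrist6.png')[150:350,240:400],None,fx=2.4,fy=2.4,interpolation=2)
o=np.zeros((600,784,3),np.uint8);o[:,:400]=a;o[:480,400:]=b;cv2.imwrite('pics/z6.png',o)
E
```

```text
scene lid 535 ((519.8704833984375, -344.6510009765625), 35.660396575927734) 112.96416238122777
knob 122 [ 497.6 -325.2  238.8] [ 514.8 -309.   274. ] [ 506.2 -317.1  256.4]
top 34 [ 506.1 -317.7  270.4]
knob [(0.54, array([383., 307.]), array([ 507.3, -323.9,  233.9]))]
crank_end []
crank [(0.93, array([390., 339.]), array([ 507.7, -355.8,  160.3]))]
top lid 56 ((518.7356567382812, -345.9562683105469), 33.79364013671875) 109.79047719326445
knob 62 [ 501.1 -323.8  242.8] [ 515.3 -308.9  273.5] [ 508.2 -316.4  258.2]
top 30 [ 508.2 -316.5  270.6]
knob [(0.65, array([450., 254.]), array([ 514.8, -320.7,  215. ]))]
crank_end [(0.62, array([449., 258.]), array([ 503.8, -312.9,  238.4]))]
crank [(0.73, array([449., 254.]), array([ 513.2, -316.5,  224.8]))]
wrist lid 1227 ((517.3717041015625, -343.07623291015625), 33.548744201660156) 113.32628912417346
knob 778 [ 497.5 -323.3  238.2] [ 514.  -306.3  273.3] [ 505.7 -314.8  255.7]
top 331 [ 505.8 -315.   270.7]
knob [(0.81, array([298.,  98.]), array([ 499. , -312. ,  239.2]))]
crank_end [(0.69, array([299., 100.]), array([ 498.3, -312.2,  235.7]))]
crank [(0.71, array([313., 117.]), array([ 507.6, -330.5,  163.9]))]
t 23.93 pos [ 358.9 -244.8  327.6] rot [-179.6  -20.1  -33.2] j [-0.8 -0.1  2.   0.1  0.8  1.3] f [-0.3 -0.1 -0.6] open 0.602
```

View pics/z6.png

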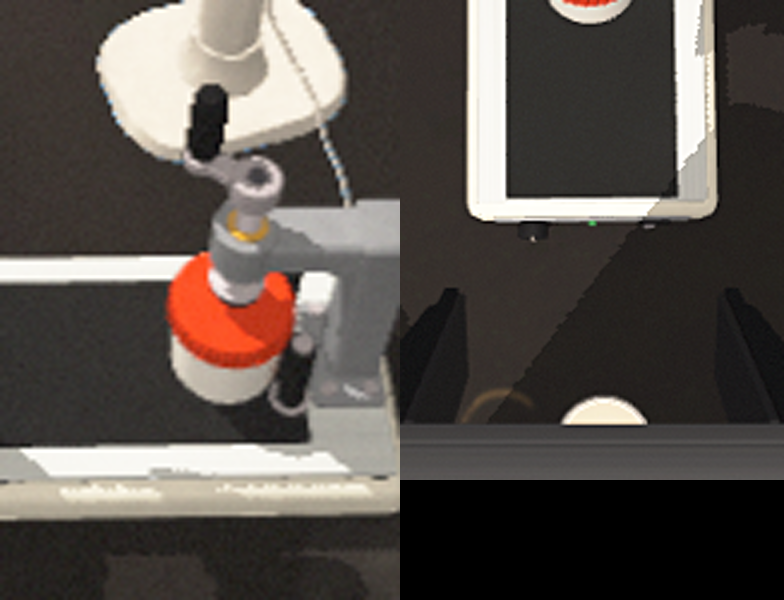

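The pot stands home with its lid against the posts, and the knob is at (506.5,-316.5) with its top at 273. I'll go above it with the fingers half open.

```bash
python3 -c "
from h import *
go((490,-306,315),(509,-318.5,300),(511.9,-320.1,244))"
```

```text
t 23.93 pos [ 358.9 -244.8  327.6] rot [-179.6  -20.1  -33.2] j [-0.8  -0.05  2.02  0.11  0.83  1.28] f [-0.3 -0.1 -0.6] open 0.602
(490, -306, 315) -> [0.1301, -0.0203, 0.0613] roll -0.0 rows 3.0
(509, -318.5, 300) -> [0.1463, -0.0201, 0.0832] roll -0.0 rows 3.0
(511.9, -320.1, 244) -> [0.1302, -0.0199, 0.1369] roll -0.0 rows 4.0
```

>>> step_arm([
  {"slide": [0.05, -0.008, 0.01], "roll": 0},
  {"slide": [0.1, -0.016, 0.035], "roll": 0},
  {"slide": [0.14, -0.02, 0.065], "roll": 0},
  {"slide": [0.146, -0.02, 0.083], "roll": 0},
  {"slide": [0.146, -0.02, 0.083], "roll": 0},
], fingers=0.45)

```text
t: 24.55
eef_pos: [508.2, -318.0, 298.6]
tcp_rot: [-3.134, -0.348, -0.58]
ft_force: [0.6, 0.7, 0.5]
opening: 0.449
grip_force: 0.0
```

```bash
python3 -c "
from h import *
np.set_printoptions(precision=1,suppress=True)
d=cam('wrist');W=cloud(d);c=d['color'].astype(int)
q=(np.hypot(W[...,0]-507,W[...,1]+317)<16)&(W[...,2]>262)&(W[...,2]<280)
if q.any():print(q.sum(),W[q].mean(0),W[q].min(0),W[q].max(0))
go((511.9,-320.1,244))"
```

```text
579 [ 507.7 -315.9  269.9] [ 498.7 -324.4  263.3] [ 516.4 -307.1  273.2]
t 24.6 pos [ 507.9 -317.9  299.8] rot [-179.6  -20.   -33.2] j [-0.7  0.2  1.8  0.1  0.8  1.4] f [-0.9 -0.1  0.4] open 0.448
(511.9, -320.1, 244) -> [-0.0149, 0.0001, 0.054] roll -0.0 rows 1.0
```

>>> step_arm([
  {"slide": [-0.007, 0, 0.027], "roll": 0},
  {"slide": [-0.0145, 0, 0.054], "roll": 0},
  {"slide": [-0.0145, 0, 0.054], "roll": 0},
])

```text
t: 24.98
eef_pos: [511.9, -320.1, 244.3]
tcp_rot: [-3.134, -0.35, -0.581]
ft_force: [0.0, 0.0, 0.4]
opening: 0.452
grip_force: 0.0
```

>>> step_arm([
  {"slide": [0, 0, 0], "roll": 0},
  {"slide": [0, 0, 0], "roll": 0},
  {"slide": [0, 0, 0], "roll": 0},
  {"slide": [0, 0, 0], "roll": 0},
], fingers=0.12)

```text
t: 25.48
eef_pos: [513.2, -320.9, 245.5]
tcp_rot: [-3.135, -0.353, -0.58]
ft_force: [-0.8, 0.8, 5.4]
opening: 0.186
grip_force: 30.0
```

```bash
python3 -c "
from h import *
go()"
```

```text
t 25.48 pos [ 513.2 -320.9  245.5] rot [-179.6  -20.2  -33.2] j [-0.69  0.31  1.81  0.07  0.66  1.41] f [-0.8  0.8  5.4] open 0.186
```

```bash
cat > c.py <<'E'
from h import *
import json,sys
# usage: c.py commit | c.py plan n step [thetaoff]
def load(): return json.load(open('c.json'))
def save(d): json.dump(d,open('c.json','w'))
def report(d):
    s=state();f=s['ft_force'];p=s['eef_pos']
    a=np.array(p[:2])-d['C'];th=np.degrees(np.arctan2(a[1],a[0]));er=a/np.linalg.norm(a);et=np.array([er[1],-er[0]])
    print('t',round(s['t'],2),'th',round(th,1),'r',round(np.linalg.norm(a),2),'z',round(p[2],1),'Frad',round(f[:2]@er,1),'Ftan(cw)',round(f[:2]@et,1),'Fz',round(f[2],1),'rot',np.degrees(s['tcp_rot']).round(1),'cmd',np.round(d['cmd'],1),'open',round(s['opening'],3))
    d['log'].append([*p,th]);return th,p,s
def plan(d,n,step,z0=None):
    Rm=R.from_euler('xyz',d['rot']).as_matrix();c=np.array(d['cmd']);rows=[]
    for i in range(n):
        t=d['th']-step*(i+1)
        q=np.array([d['C'][0]+d['r']*np.cos(np.radians(t)),d['C'][1]+d['r']*np.sin(np.radians(t)),c[2]-10*step*(i+1)/360])
        rows.append(np.round(Rm.T@(q-c)/1000,4))
    d['pend']=(c+Rm@rows[-1]*1000).tolist();d['pth']=t
    print(json.dumps([{"slide":r.tolist(),"roll":0} for r in rows]))
d=load()
if sys.argv[1]=='next':
    if 'pend' in d and len(sys.argv)>2: d['cmd']=d.pop('pend');d['th']=d['pth']
    report(d)
    if len(sys.argv)>3: plan(d,int(sys.argv[2]),float(sys.argv[3]))
save(d)
E
python3 - <<'E'
import json,numpy as np
from h import state
th=111.3;cmd=[511.9,-320.1,244.3];s=state()
C=[cmd[0]-30*np.cos(np.radians(th)),cmd[1]-30*np.sin(np.radians(th))]
json.dump(dict(C=C,r=30,th=th,cmd=cmd,rot=s['tcp_rot'].tolist(),log=[]),open('c.json','w'))
E
python3 c.py next 5 12
```

```text
t 25.48 th 109.5 r 28.75 z 245.5 Frad 1.0 Ftan(cw) -0.5 Fz 5.4 rot [-179.6  -20.2  -33.2] cmd [ 511.9 -320.1  244.3] open 0.186
[{"slide": [0.0038, -0.0047, 0.0018], "roll": 0}, {"slide": [0.0084, -0.0084, 0.0039], "roll": 0}, {"slide": [0.0136, -0.011, 0.0062], "roll": 0}, {"slide": [0.0193, -0.0123, 0.0086], "roll": 0}, {"slide": [0.025, -0.0124, 0.0111], "roll": 0}]
```

>>> step_arm([
  {"slide": [0.0038, -0.0047, 0.0018], "roll": 0},
  {"slide": [0.0084, -0.0084, 0.0039], "roll": 0},
  {"slide": [0.0136, -0.011, 0.0062], "roll": 0},
  {"slide": [0.0193, -0.0123, 0.0086], "roll": 0},
  {"slide": [0.025, -0.0124, 0.0111], "roll": 0},
])

```text
t: 26.1
eef_pos: [542.8, -325.2, 243.8]
tcp_rot: [-3.135, -0.352, -0.58]
ft_force: [-3.3, 2.0, 7.9]
opening: 0.185
grip_force: 30.1
```

```bash
python3 c.py next 5 15
```

```text
t 26.1 th 48.7 r 30.36 z 243.8 Frad -0.6 Ftan(cw) -3.8 Fz 7.9 rot [-179.6  -20.2  -33.2] cmd [ 541.5 -324.6  242.6] open 0.185
[{"slide": [0.007, 0.0018, 0.003], "roll": 0}, {"slide": [0.0134, 0.0055, 0.0058], "roll": 0}, {"slide": [0.0186, 0.0108, 0.0081], "roll": 0}, {"slide": [0.0224, 0.0175, 0.0099], "roll": 0}, {"slide": [0.0244, 0.025, 0.011], "roll": 0}]
```

>>> step_arm([
  {"slide": [0.007, 0.0018, 0.003], "roll": 0},
  {"slide": [0.0134, 0.0055, 0.0058], "roll": 0},
  {"slide": [0.0186, 0.0108, 0.0081], "roll": 0},
  {"slide": [0.0224, 0.0175, 0.0099], "roll": 0},
  {"slide": [0.0244, 0.025, 0.011], "roll": 0},
])

```text
t: 26.72
eef_pos: [552.0, -360.5, 241.8]
tcp_rot: [-3.133, -0.353, -0.58]
ft_force: [0.9, 6.0, 6.3]
opening: 0.186
grip_force: 30.0
```

```bash
python3 c.py next 5 18
```

```text
t 26.73 th -23.2 r 31.75 z 241.8 Frad -1.5 Ftan(cw) -5.9 Fz 6.3 rot [-179.5  -20.2  -33.2] cmd [ 550.3 -360.1  240.6] open 0.186
[{"slide": [-0.0001, 0.0094, 0.0004], "roll": 0}, {"slide": [-0.0029, 0.0183, -0.0001], "roll": 0}, {"slide": [-0.0082, 0.026, -0.0016], "roll": 0}, {"slide": [-0.0154, 0.0315, -0.0038], "roll": 0}, {"slide": [-0.024, 0.0345, -0.0064], "roll": 0}]
```

>>> step_arm([
  {"slide": [-0.0001, 0.0094, 0.0004], "roll": 0},
  {"slide": [-0.0029, 0.0183, -0.0001], "roll": 0},
  {"slide": [-0.0082, 0.026, -0.0016], "roll": 0},
  {"slide": [-0.0154, 0.0315, -0.0038], "roll": 0},
  {"slide": [-0.024, 0.0345, -0.0064], "roll": 0},
])

```text
t: 27.35
eef_pos: [512.7, -376.9, 239.4]
tcp_rot: [-3.135, -0.355, -0.58]
ft_force: [5.2, -1.7, 2.2]
opening: 0.185
grip_force: 30.0
```

```bash
python3 c.py next 5 18
```

```text
t 27.35 th -109.3 r 30.6 z 239.4 Frad -0.1 Ftan(cw) -5.5 Fz 2.2 rot [-179.6  -20.4  -33.3] cmd [ 510.7 -375.5  238. ] open 0.185
[{"slide": [-0.009, 0.0001, -0.0028], "roll": 0}, {"slide": [-0.0175, -0.0028, -0.0054], "roll": 0}, {"slide": [-0.0249, -0.0082, -0.0075], "roll": 0}, {"slide": [-0.0303, -0.0158, -0.0089], "roll": 0}, {"slide": [-0.0333, -0.0247, -0.0094], "roll": 0}]
```

>>> step_arm([
  {"slide": [-0.009, 0.0001, -0.0028], "roll": 0},
  {"slide": [-0.0175, -0.0028, -0.0054], "roll": 0},
  {"slide": [-0.0249, -0.0082, -0.0075], "roll": 0},
  {"slide": [-0.0303, -0.0158, -0.0089], "roll": 0},
  {"slide": [-0.0333, -0.0247, -0.0094], "roll": 0},
])

```text
t: 27.98
eef_pos: [496.3, -337.4, 236.9]
tcp_rot: [-3.136, -0.354, -0.58]
ft_force: [-4.0, -5.1, 5.0]
opening: 0.182
grip_force: 30.1
```

```bash
python3 c.py next 5 18
```

```text
t 27.98 th 158.0 r 28.53 z 236.9 Frad 1.8 Ftan(cw) -6.2 Fz 5.0 rot [-179.7  -20.3  -33.2] cmd [ 495.3 -336.   235.5] open 0.182
[{"slide": [-0.0002, -0.0094, 0.0005], "roll": 0}, {"slide": [0.0022, -0.0183, 0.002], "roll": 0}, {"slide": [0.0072, -0.0259, 0.0044], "roll": 0}, {"slide": [0.0141, -0.0315, 0.0075], "roll": 0}, {"slide": [0.0223, -0.0345, 0.0111], "roll": 0}]
```

>>> step_arm([
  {"slide": [-0.0002, -0.0094, 0.0005], "roll": 0},
  {"slide": [0.0022, -0.0183, 0.002], "roll": 0},
  {"slide": [0.0072, -0.0259, 0.0044], "roll": 0},
  {"slide": [0.0141, -0.0315, 0.0075], "roll": 0},
  {"slide": [0.0223, -0.0345, 0.0111], "roll": 0},
])

```text
t: 28.6
eef_pos: [536.2, -321.2, 234.2]
tcp_rot: [-3.135, -0.352, -0.58]
ft_force: [-6.0, -0.3, 6.8]
opening: 0.186
grip_force: 30.1
```

```bash
python3 c.py next 5 15
```

```text
t 28.6 th 63.5 r 30.02 z 234.2 Frad -2.9 Ftan(cw) -5.2 Fz 6.8 rot [-179.6  -20.2  -33.2] cmd [ 534.9 -320.6  233. ] open 0.186
[{"slide": [0.0072, -0.0002, 0.0031], "roll": 0}, {"slide": [0.0142, 0.0016, 0.0061], "roll": 0}, {"slide": [0.0205, 0.0053, 0.0089], "roll": 0}, {"slide": [0.0258, 0.0106, 0.0112], "roll": 0}, {"slide": [0.0295, 0.0173, 0.013], "roll": 0}]
```

>>> step_arm([
  {"slide": [0.0072, -0.0002, 0.0031], "roll": 0},
  {"slide": [0.0142, 0.0016, 0.0061], "roll": 0},
  {"slide": [0.0205, 0.0053, 0.0089], "roll": 0},
  {"slide": [0.0258, 0.0106, 0.0112], "roll": 0},
  {"slide": [0.0295, 0.0173, 0.013], "roll": 0},
])

```text
t: 29.22
eef_pos: [554.1, -353.1, 232.2]
tcp_rot: [-3.134, -0.353, -0.58]
ft_force: [-0.9, 5.8, 8.2]
opening: 0.187
grip_force: 30.0
```

```bash
python3 c.py next 4 6
```

```text
t 29.23 th -9.1 r 31.65 z 232.2 Frad -1.8 Ftan(cw) -5.6 Fz 8.2 rot [-179.5  -20.2  -33.2] cmd [ 552.4 -352.6  230.9] open 0.187
[{"slide": [0.001, 0.0029, 0.0005], "roll": 0}, {"slide": [0.0018, 0.0059, 0.001], "roll": 0}, {"slide": [0.0022, 0.009, 0.0013], "roll": 0}, {"slide": [0.0023, 0.0122, 0.0015], "roll": 0}]
```

>>> step_arm([
  {"slide": [0.001, 0.0029, 0.0005], "roll": 0},
  {"slide": [0.0018, 0.0059, 0.001], "roll": 0},
  {"slide": [0.0022, 0.009, 0.0013], "roll": 0},
  {"slide": [0.0023, 0.0122, 0.0015], "roll": 0},
])

```text
t: 29.72
eef_pos: [550.0, -364.3, 231.7]
tcp_rot: [-3.133, -0.354, -0.581]
ft_force: [2.4, 8.8, 7.8]
opening: 0.187
grip_force: 30.0
```

```bash
python3 c.py next 5 6
```

```text
t 29.73 th -30.9 r 31.74 z 231.7 Frad -2.4 Ftan(cw) -8.8 Fz 7.8 rot [-179.5  -20.3  -33.3] cmd [ 548.  -364.3  230.2] open 0.187
[{"slide": [-0.0002, 0.0031, 0.0001], "roll": 0}, {"slide": [-0.0007, 0.0062, 0.0001], "roll": 0}, {"slide": [-0.0015, 0.0092, -0.0001], "roll": 0}, {"slide": [-0.0025, 0.0122, -0.0003], "roll": 0}, {"slide": [-0.0039, 0.015, -0.0007], "roll": 0}]
```

The push has risen to 8.8 N, so the foot has met the lid. From here I'll go in small steps.

```bash
python3 -c "
import json;d=json.load(open('c.json'));d.pop('pend');json.dump(d,open('c.json','w'))"; python3 c.py next 4 2
```

```text
t 29.73 th -30.9 r 31.74 z 231.7 Frad -2.4 Ftan(cw) -8.8 Fz 7.8 rot [-179.5  -20.3  -33.3] cmd [ 548.  -364.3  230.2] open 0.187
[{"slide": [-0.0, 0.001, 0.0], "roll": 0}, {"slide": [-0.0001, 0.002, 0.0001], "roll": 0}, {"slide": [-0.0002, 0.0031, 0.0001], "roll": 0}, {"slide": [-0.0003, 0.0041, 0.0001], "roll": 0}]
```

>>> step_arm([
  {"slide": [0.0, 0.001, 0.0], "roll": 0},
  {"slide": [-0.0001, 0.002, 0.0001], "roll": 0},
  {"slide": [-0.0002, 0.0031, 0.0001], "roll": 0},
  {"slide": [-0.0003, 0.0041, 0.0001], "roll": 0},
])

```text
t: 30.22
eef_pos: [548.0, -367.3, 231.6]
tcp_rot: [-3.132, -0.354, -0.581]
ft_force: [4.5, 8.6, 7.3]
opening: 0.185
grip_force: 30.0
```

```bash
python3 c.py next 4 2.5
```

```text
t 30.23 th -37.5 r 31.7 z 231.6 Frad -1.7 Ftan(cw) -9.6 Fz 7.3 rot [-179.5  -20.3  -33.3] cmd [ 545.6 -367.6  230. ] open 0.185
[{"slide": [-0.0002, 0.0013, -0.0], "roll": 0}, {"slide": [-0.0005, 0.0026, -0.0], "roll": 0}, {"slide": [-0.0008, 0.0039, -0.0001], "roll": 0}, {"slide": [-0.0012, 0.0051, -0.0002], "roll": 0}]
```

>>> step_arm([
  {"slide": [-0.0002, 0.0013, 0.0], "roll": 0},
  {"slide": [-0.0005, 0.0026, 0.0], "roll": 0},
  {"slide": [-0.0008, 0.0039, -0.0001], "roll": 0},
  {"slide": [-0.0012, 0.0051, -0.0002], "roll": 0},
])

```text
t: 30.72
eef_pos: [544.6, -370.9, 231.5]
tcp_rot: [-3.132, -0.355, -0.581]
ft_force: [8.2, 9.0, 7.3]
opening: 0.19
grip_force: 29.9
```

```bash
python3 c.py next 4 2
```

```text
t 30.73 th -46.3 r 31.57 z 231.5 Frad -0.8 Ftan(cw) -12.1 Fz 7.3 rot [-179.4  -20.3  -33.3] cmd [ 541.8 -371.2  229.7] open 0.19
[{"slide": [-0.0003, 0.001, -0.0001], "roll": 0}, {"slide": [-0.0006, 0.002, -0.0001], "roll": 0}, {"slide": [-0.001, 0.003, -0.0002], "roll": 0}, {"slide": [-0.0015, 0.0039, -0.0003], "roll": 0}]
```

12.1 N is just inside the snug band. I'll go slightly further, towards 14 N.

>>> step_arm([
  {"slide": [-0.0003, 0.001, -0.0001], "roll": 0},
  {"slide": [-0.0006, 0.002, -0.0001], "roll": 0},
  {"slide": [-0.001, 0.003, -0.0002], "roll": 0},
  {"slide": [-0.0015, 0.0039, -0.0003], "roll": 0},
])

```text
t: 31.22
eef_pos: [541.6, -373.3, 231.4]
tcp_rot: [-3.132, -0.356, -0.581]
ft_force: [10.6, 9.8, 7.7]
opening: 0.184
grip_force: 29.9
```

```bash
python3 c.py next 2 1.5
```

```text
t 31.23 th -53.3 r 31.51 z 231.4 Frad -1.6 Ftan(cw) -14.4 Fz 7.7 rot [-179.4  -20.4  -33.3] cmd [ 538.4 -373.7  229.5] open 0.184
[{"slide": [-0.0003, 0.0007, -0.0001], "roll": 0}, {"slide": [-0.0007, 0.0014, -0.0002], "roll": 0}]
```

>>> step_arm([
  {"slide": [0.0006, -0.0019, 0.0002], "roll": 0},
  {"slide": [0.0006, -0.0019, 0.0002], "roll": 0},
])

```text
t: 31.48
eef_pos: [542.4, -372.8, 231.3]
tcp_rot: [-3.134, -0.355, -0.58]
ft_force: [3.7, 4.5, 8.1]
opening: 0.189
grip_force: 30.0
```

```bash
python3 c.py next
```

```text
t 31.48 th -51.7 r 31.62 z 231.3 Frad -1.2 Ftan(cw) -5.7 Fz 8.1 rot [-179.5  -20.3  -33.2] cmd [ 538.4 -373.7  229.5] open 0.189
```

>>> step_arm([
  {"slide": [0.0008, -0.003, 0.0003], "roll": 0},
  {"slide": [0.0008, -0.003, 0.0003], "roll": 0},
  {"slide": [0.0008, -0.003, 0.0003], "roll": 0},
], fingers=0.4)

```text
t: 31.85
eef_pos: [543.3, -371.0, 229.5]
tcp_rot: [-3.134, -0.351, -0.58]
ft_force: [0.5, -0.2, 0.8]
opening: 0.39
grip_force: 0.0
```

>>> step_arm([
  {"slide": [0.004, 0, -0.012], "roll": 0},
  {"slide": [0.012, 0, -0.035], "roll": 0},
  {"slide": [0.0, 0, -0.08], "roll": 0},
  {"slide": [-0.05, 0, -0.12], "roll": 0},
  {"slide": [-0.11, 0, -0.14], "roll": 0},
])

```text
t: 32.48
eef_pos: [417.1, -289.5, 325.5]
tcp_rot: [-3.135, -0.355, -0.58]
ft_force: [-0.6, -0.6, -0.0]
opening: 0.403
grip_force: 0.0
```

```bash
python3 - <<'E'
from h import *
np.set_printoptions(precision=1,suppress=True)
go()
d=cam('scene','s7.png');W=cloud(d);X,Y,Z=W[...,0],W[...,1],W[...,2];c=d['color'].astype(int);red=(c[...,0]>110)&(c[...,1]<90)&(c[...,2]<90)
m=red&(abs(Z-110)<8)&(np.hypot(X-518,Y+346)<70);print('lid',m.sum(),cv2.minEnclosingCircle(W[m][:,:2].astype(np.float32)),np.median(Z[m]))
for n in('scene','top'):
    d=cam(n);W=cloud(d);c=d['color'].astype(int);q=(np.hypot(W[...,0]-518,W[...,1]+345)<45)&(W[...,2]>225)&(W[...,2]<270)&(c.sum(-1)<170)
    if q.any():print('knob',(W[q].min(0)+W[q].max(0))/2,W[q].max(0))
cv2.imwrite('pics/z7.png',cv2.resize(cv2.imread('pics/s7.png')[270:420,310:450],None,fx=4,fy=4,interpolation=2))
E
```

```text
t 32.48 pos [ 417.1 -289.5  325.5] rot [-179.6  -20.3  -33.2] j [-0.8  0.1  1.9  0.1  0.8  1.3] f [-0.6 -0.6 -0. ] open 0.403
lid 490 ((519.3185424804688, -343.7091979980469), 35.14778137207031) 112.62383836645631
knob [ 535.2 -367.   242.9] [ 543.1 -358.4  260.3]
knob [ 536.8 -367.1  243.8] [ 544.2 -360.2  260.7]
```

View pics/z7.png

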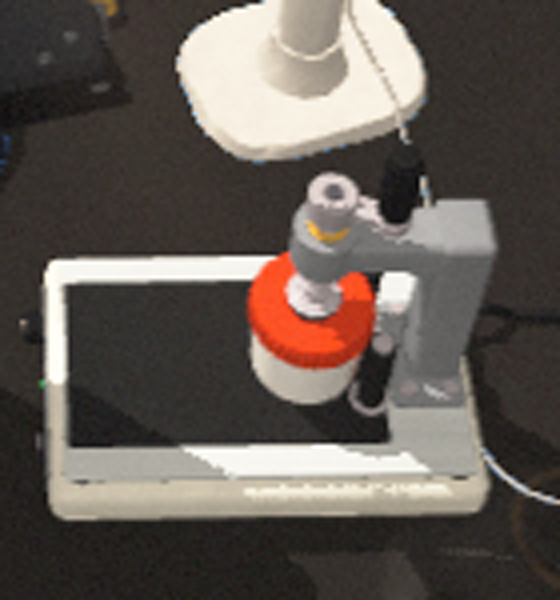

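The picture shows the pot upright against the posts, the foot on the lid at crop (315,295), and the gripper clear. I'm handing the job in.

```bash
python3 -c "
from cell import env
print(env.job_done())"
```

```text
the job is handed in; nothing more can be done
None
```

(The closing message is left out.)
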